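# Shut the lids of a row of component boxes

### The job

Shut the row of small component boxes so that no parts spill: begin at the end of the row where a hinge comes first, and run your fingertips along over the lids with a light touch, so that each lid folds down away from its hinge and clicks shut, one after the other to the last box. Lift nothing, do not shove the row along the bench, and leave the tweezers, the screwdriver and the syringe beside it alone.

Things in the scene. Friction and masses are not known exactly. Their poses are not given: they have to be found in the camera images.
- box_row: Low aluminium channel, 52 x 214 mm, 0.9 kg, loose on rubber feet, with five grey open boxes fixed in it, each 41 mm across the row and 37 mm along it, walls up to 18 mm above the bench. Origin: centre of the channel's underside on the bench, z up. The row runs along y: box 1 is centred at y = +80 mm, then +40, 0, -40 and box 5 at -80 mm. Each box has a blue lid, hinged on its box's +y side.
- lid_1 (a joint): Angle of box 1's lid, rad: 0 shut, 1.75 fully open, starts 0.7 to 1.35. Lid: blue plate 40 mm across the row, 36 mm long, 2 mm thick. Hinge line parallel to the row's x axis, 18 mm to the +y side of its box's centre, 19 mm above the bench; the lid reaches from it towards -y, so an open lid's free edge stands up and leans towards -y. Shut, its top face is 20.2 mm above the bench.
- lid_2 (a joint): Angle of box 2's lid, as lid_1. A lid stays at the angle it is left at (hinge friction 0.004 N m), but its last 0.17 rad meet a spring catch: about 3 N down on the free edge (6 N half-way along the lid) pushes it past. Below about 0.07 rad (free edge under 2.5 mm above shut) the catch pulls it shut and keeps it so.
- lid_3 (a joint): Angle of box 3's lid, rad; same lid, hinge and catch as lid_1 and lid_2. Beside each hinge, on its +y side, a small grey slope rises to 20.7 mm above the bench, so that fingertips sliding towards -y ride over the hinge. Open lids stand at most 56 mm above the bench. Lids and boxes are smooth (friction about 0.3); the channel slides at about 9 N of sideways push.
- lid_4 (a joint): Angle of box 4's lid, rad; same lid, hinge and catch as lid_1 and lid_2.
- lid_5 (a joint): Angle of box 5's lid, rad; same lid, hinge and catch as lid_1 and lid_2.
- tweezers: Steel tweezers, 126 x 14 x 9 mm, lying loose beside the row on its -x side, 55 mm or more from its centre line; origin centre of the underside, long axis x. Leave alone.
- driver_blue: Blue precision screwdriver, 142 x 12 x 12 mm, lying loose beside the row on its +x side, 55 mm or more from its centre line; origin centre of the underside, long axis x. Leave alone.
- syringe: Paste syringe, 93 x 22 x 13 mm, lying loose beside the row on its +x side, 50 mm or more from its centre line; origin centre of the underside, long axis x. Leave alone.

How it is judged:
By the outcome, as a careful person would: the job done as asked, in the order asked, and still so for the second after the job is handed in, with the robot touching nothing.
It also fails if it takes over 42 s, if anything falls off the work surface, if the arm or the gripper's body presses on something with over 40 N, if the wrist force passes 120 N, or if a joint passes its speed limit or range.

### The arm

A 6-joint arm with a two-finger parallel gripper is mounted at the origin on a cart in front of the work surface, level with it; the furniture and walls round the work are solid. World frame = base frame: x ahead of the robot, y to its left, z up, the work surface at z = 0. Lengths are in m, angles in rad, forces in N, time in s.
With the tool pointing down it reaches from about 0.325 to 0.75 m from the base axis. Payload 7.6 kg.
Tool frame: the origin (TCP) lies on the centre line of the jaws, within the pads' length; the fingertips stand 8 mm ahead of it and the grasp point (between the pads) lies 11 mm behind it; z points along the fingers, x is the direction in which the jaws open and shut, and the axes are right-handed (so a half turn about z gives the same grasp; the last joint's range is limited). The gripper opens to 85 mm and grips with 20 to 120 N. Pads are 22 mm wide; open, the fingers measure 114 mm over their backs; the gripper's body (76 mm by 85 mm) begins 54 mm behind the grasp point. The pads swing forward as they close: fully open they stand 13 mm farther back than shut.
Start: joints at [-1.304, 0.052, 1.401, -0, 1.689, -0.07], TCP at [0.174, -0.496, 0.239] pointing down, gripper open.
Joint ranges: [-2.9, 2.9], [-0.91, 2.17], [0.12, 2.37], [-1.06, 4.2], [0.26, 2.73], [-2.93, 2.93]. Speed limits (rad/s): [2.57, 2.57, 3.01, 3.14, 3.14, 3.14].

### API

Orientations are given as [roll, pitch, yaw] about the fixed x, y, z axes, in that order (R = Rz(yaw) Ry(pitch) Rx(roll)).
In Python, from cell import ctrl gives the robot as it stands.
- The arm moves only by the shell command python3 -m creep 'ROWS'. ROWS is a JSON object of lists of equal length, an entry for each row: "delta_rot": the turn, a rotation vector about the world's x, y, z scaled (see below), a list of three; "translation": the shift along the world's x, y, z scaled (see below), a list of three; "grip": the opening, from 0 (shut) to 1 (fully open). A call has 1 to 12 rows; each row shifts and turns the commanded pose from where the row before left it; what a row does not reach is not made up. The controller multiplies each number of a shift by 60 mm and each number of a turn by 0.12 rad. A row lasts 1/8 s, in which the tool goes at most 62.5 mm and 10.7 degrees, less where a joint would pass 70% of its speed; a pose out of reach is approached as far as the arm can. A call with a number of a shift or a turn outside -1 to 1 is refused whole. A call with a gripper value outside its range is refused whole. The fingers move at their own pace and stop on an object; the grip force is fixed at half the most. Time passes only in rows, so rows that do not move let the fingers close. It gives the time, the measured TCP pose, the force and the opening at its end, in the units of the state.
- ctrl.read_state(): the state, without advancing time (a new reading comes with each control period).
- ctrl.camera(name): name is "side" or "top"; returns a dict with "pixels" (480x640x3 uint8, red, green, blue), "K" (3x3 intrinsics, pixels), "distortion" ([k1, k2, p1, p2, k3] as OpenCV has them; the pictures are not rectified), "rvec" (rotation vector, rad) and "tvec" (3), from world to camera coordinates, as OpenCV has them. Camera axes: x right, y down, z forward; pixel columns grow to the right and rows downward; lengths in m; the calibration is good to about 2 mm. A picture is of the moment at which its call begins. There is no depth.
- ctrl.job_done(): hands the job in, once; it reports no verdict.
Trained networks look in a picture, given as the dict that the camera call returned (one of the last four; its "shot" number tells which), for a name from the list of things; names that differ only in an ending like _2 or _b are one class to them, and where a whole thing is asked for, a point or a joint stands for the part that bears it (a point fixed in the world has none). Each returns a list of dicts, best first, with "score" (0 to 1); they miss things now and then, are a little off and sometimes report something else, mostly with a low value. They report only what shows in the picture. A call takes as long as a camera call.
- ctrl.search_frame(query, picture): "position" ([column, row] in pixels, amid what is visible of it).
- ctrl.spot_point(query, picture): "position" ([column, row] in pixels: a listed point, or the origin of a listed thing).
The state is a dict: "time_s": time; "qpos": joint angles; "qvel": joint speeds; "joint_torque": joint torques, N m; "tool_pos": TCP position; "tcp_rot": TCP orientation; "wrist_force": force on the tool from outside, world axes, zero at the start; "torque": the same for the moment, N m; "gripper_width": opening from 0.0 (shut) to 1.0 (fully open).
Only numpy, scipy, OpenCV 4.12 (cv2) and the standard library are available. Lean on these libraries where they do the work, as an engineer would, in place of code of your own. Each camera call takes 0.05 s, during which the arm holds its last target. There are 200 camera calls.

## Working session

There is one attempt and no reset: what is moved stays moved. The work goes in short steps, Python scripts to look and compute and a shell command to move; the robot and the scene stay as the last step left them, time stands still between calls to the robot, and variables do not carry over. Pictures are saved under pics/ and viewed, about 8 in all and at most 12, crops included, and the job is handed in when it is done.

```bash
mkdir -p pics; ls; python3 - <<'E'
from cell import ctrl
import cv2,json
s=ctrl.read_state();print(s)
for n in("top","side"):
    p=ctrl.camera(n);cv2.imwrite(f"pics/{n}1.png",p["pixels"][:,:,::-1])
    print(n,p["K"],p["distortion"],p["rvec"],p["tvec"])
    for q in("box_row","lid_1","tweezers","driver_blue","syringe"):
        print(q,[(r["position"],round(r["score"],2)) for r in ctrl.spot_point(q,p)][:7])
        if q=="lid_1": print([(r["position"],round(r["score"],2)) for r in ctrl.search_frame(q,p)][:7])
print(ctrl.read_state()["time_s"])
E
```

```text
pics
{'time_s': 0.0, 'qpos': array([-1.30431362e+00,  5.28380144e-02,  1.40173170e+00, -4.53384927e-06,
        1.68857287e+00, -7.02883932e-02]), 'qvel': array([-3.95857258e-04, -1.71541180e-05, -1.50733615e-03, -1.35016569e-04,
       -1.25476561e-03,  2.59136097e-03]), 'joint_torque': array([-8.68424308e-05, -3.81665647e+01, -3.60186160e+01, -4.90061973e-05,
        6.25325076e-03, -3.27436979e-06]), 'tool_pos': array([ 0.17343332, -0.49522642,  0.23846823]), 'tcp_rot': array([-3.14148829e+00,  1.54641939e-03, -1.23402568e+00]), 'wrist_force': array([-0.12415148, -0.1832175 ,  0.47909456]), 'torque': array([0.01784744, 0.01648382, 0.06140349]), 'gripper_width': 0.9994671467570897}
top [[609.33840607   0.         320.97080784]
 [  0.         609.33840607 237.05642064]
 [  0.           0.           1.        ]] [0.06268108 0.         0.         0.         0.        ] [ 2.23476933 -2.17165835  0.05978589] [-0.09413594  0.57416309  0.88155815]
box_row [([339.5, 300.5], 0.86)]Traceback (most recent call last):
  File "<stdin>", line 8, in <module>
ValueError: it knows: box_row, driver_blue, syringe, tweezers
```

```bash
cat > h.py <<'E'
import numpy as np,cv2
def ray(p,uv,z):
    R,_=cv2.Rodrigues(np.array(p["rvec"]));t=np.array(p["tvec"]).ravel()
    n=cv2.undistortPoints(np.array([[uv]],float),np.array(p["K"]),np.array(p["distortion"])).ravel()
    C=-R.T@t;d=R.T@np.array([n[0],n[1],1]);return C+d*(z-C[2])/d[2]
def proj(p,X):
    return cv2.projectPoints(np.array(X,float).reshape(-1,1,3),np.array(p["rvec"]),np.array(p["tvec"]),np.array(p["K"]),np.array(p["distortion"]))[0].reshape(-1,2)
E
python3 - <<'E'
from cell import ctrl
from h import *
for n in("top","side"):
    p=ctrl.camera(n);cv2.imwrite(f"pics/{n}1.png",p["pixels"][:,:,::-1])
    np.save(f"pics/{n}1.npy",{k:p[k] for k in("K","distortion","rvec","tvec","pixels")},allow_pickle=True)
    R,_=cv2.Rodrigues(np.array(p["rvec"]));print(n,"cam at",-R.T@np.array(p["tvec"]).ravel())
    for q in("box_row","tweezers","driver_blue","syringe"):
        print(q,[(np.round(r["position"]),round(r["score"],2),ray(p,r["position"],0).round(3)) for r in ctrl.spot_point(q,p)][:3])
E
```

```text
top cam at [ 0.5364974  -0.06970191  0.90718343]
box_row []
tweezers [(array([385., 331.]), 0.87, array([ 0.442, -0.176,  0.   ]))]
driver_blue [(array([289., 269.]), 0.76, array([ 0.529, -0.032,  0.   ]))]
syringe [(array([361., 229.]), 0.91, array([ 0.591, -0.137,  0.   ]))]
side cam at [ 0.24496583 -0.80261273  0.34904639]
box_row [(array([287., 291.]), 0.67, array([ 0.488, -0.112,  0.   ]))]
tweezers [(array([268., 315.]), 0.96, array([ 0.434, -0.182,  0.   ])), (array([352., 290.]), 0.21, array([ 0.59 , -0.148,  0.   ]))]
driver_blue [(array([291., 270.]), 0.41, array([ 0.525, -0.03 ,  0.   ]))]
syringe [(array([349., 287.]), 0.85, array([ 0.591, -0.137,  0.   ]))]
```

View pics/top1.png

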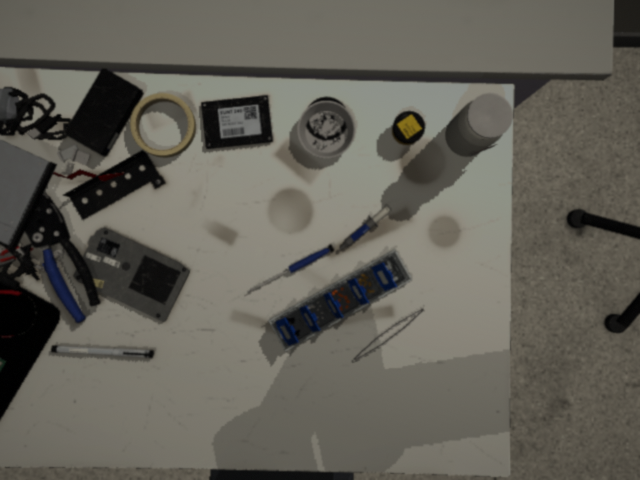

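View pics/side1.png

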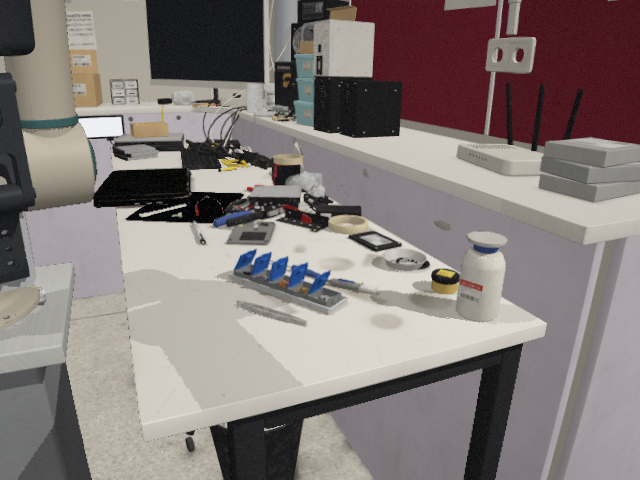

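```bash
python3 - <<'E'
from h import *
d=np.load("pics/top1.npy",allow_pickle=True).item()
c=d["pixels"][230:370,240:440,::-1];a=cv2.resize(c,None,fx=4,fy=4,interpolation=cv2.INTER_CUBIC)
cv2.imwrite("pics/topc.png",a)
d=np.load("pics/side1.npy",allow_pickle=True).item()
c=d["pixels"][235:335,220:370,::-1];a=cv2.resize(c,None,fx=5,fy=5,interpolation=cv2.INTER_CUBIC)
cv2.imwrite("pics/sidec.png",a)
E
```

```text
(no output)
```

View pics/topc.png

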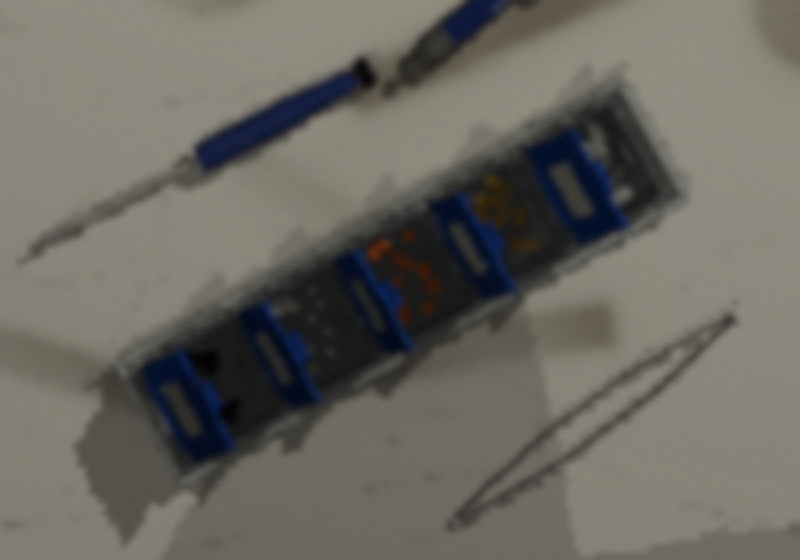

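View pics/sidec.png

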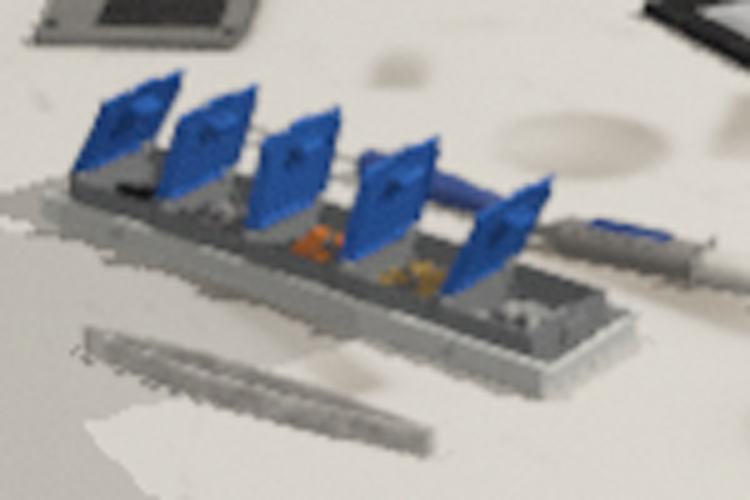

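```bash
python3 - <<'E'
from h import *
d=np.load("pics/top1.npy",allow_pickle=True).item()
s=np.load("pics/side1.npy",allow_pickle=True).item()
for z in(0,.01):
    P=[ray(d,(240+(u+.5)/4,230+(v+.5)/4),z)[:2] for u,v in((122,360),(620,88),(685,195),(187,478))]
    P=np.array(P);print(P.round(4).tolist(),"L",np.linalg.norm(P[0]-P[1]),np.linalg.norm(P[3]-P[2]),"W",np.linalg.norm(P[0]-P[3]),np.linalg.norm(P[1]-P[2]))
    v=P[0]-P[1]+P[3]-P[2];print("c",P.mean(0),"ydir deg",np.degrees(np.arctan2(v[1],v[0])))
# side near bottom corners (z=0): -x-y corner, 
print("side -x-y corner",ray(s,(220+545.5/5,235+395.5/5),0), "+x-y",ray(s,(220+637/5,235+335/5),0))
c=P.mean(0);yd=v/np.linalg.norm(v);xd=np.array([yd[1],-yd[0]])
def W(x,y,z): q=c+x*xd+y*yd;return [q[0],q[1],z]
im=s["pixels"][:,:,::-1].copy();it=d["pixels"][:,:,::-1].copy()
pts=[W(a*.026,b*.107,0) for a in(-1,1) for b in(-1,1)]+[W(a*.02,y+.018,.019) for a in(-1,1) for y in(.08,.04,0,-.04,-.08)]
a=cv2.resize(im[235:335,220:370],None,fx=5,fy=5);b=cv2.resize(it[230:370,240:440],None,fx=4,fy=4)
for u,v in proj(s,pts): cv2.circle(a,(int((u-220)*5),int((v-235)*5)),4,(0,0,255),-1)
for u,v in proj(d,pts): cv2.circle(b,(int((u-240)*4),int((v-230)*4)),4,(0,0,255),-1)
b=b[:,:];cv2.imwrite("pics/ov.png",cv2.resize(np.vstack([a,cv2.resize(b,(750,525))]),None,fx=.58,fy=.58))
E
```

```text
[[0.4522, -0.0069], [0.558, -0.1888], [0.5189, -0.2138], [0.4098, -0.0323]] L 0.21039102087928213 0.21184251019389672 W 0.04948539283849885 0.046340096642971965
c [ 0.48472096 -0.11043266] ydir deg 120.59509300648492
[[0.4532, -0.0076], [0.5577, -0.1875], [0.5191, -0.2122], [0.4111, -0.0327]] L 0.20807185352237081 0.20950734288307438 W 0.0489399089711962 0.04582928378127593
c [ 0.4852917  -0.10998368] ydir deg 120.59509300648492
side -x-y corner [ 0.52010472 -0.21134928  0.        ] +x-y [ 0.5637728  -0.18534297  0.        ]
```

View pics/ov.png

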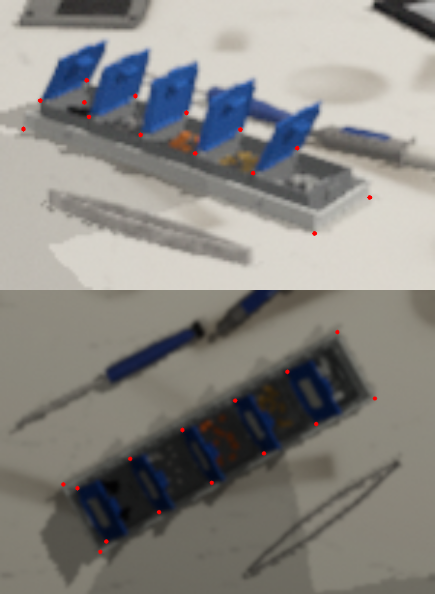

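The pictures show the row from crop (187,478)/(122,360) to (685,195)/(620,88). Its hinges are on the left (+y) side, and box 1 is at the left end. The fitted centre is (0.485, -0.1105) with yaw 30.6°, and the overlay agrees in both views. I'll move to the box 1 end with the fingers shut.

```bash
python3 -m creep '{"translation":[[0.337,0.695,-0.165],[0.337,0.695,-0.165],[0.337,0.695,-0.165],[0.337,0.695,-0.165],[0.337,0.695,-0.165],[0.337,0.695,-0.165],[0.337,0.695,-0.165],[0.337,0.695,-0.165],[0.337,0.695,-0.165],[0.337,0.695,-0.165],[0.337,0.695,-0.165],[0.337,0.695,-0.165]],"delta_rot":[[0,0,1],[0,0,1],[0,0,1],[0,0,1],[0,0,1],[0,0,1],[0,0,1],[0,0,1],[0,0,1],[0,0,1],[0,0,1],[0,0,1]],"grip":[0,0,0,0,0,0,0,0,0,0,0,0]}'
python3 -m creep '{"translation":[[0,0,0],[0,0,0],[0,0,0],[0,0,0],[0,0,0]],"delta_rot":[[0,0,0.92],[0,0,0.91],[0,0,0.9],[0,0,0],[0,0,0]],"grip":[0,0,0,0,0]}'
cat >> h.py <<'E'
C=np.array([.485,-.1105]);A=np.radians(120.6);YD=np.array([np.cos(A),np.sin(A)]);XD=np.array([YD[1],-YD[0]])
def row(s):
    d=s["tool_pos"][:2]-C;return "t %.2f rowx %.1f lead_y %.1f tip_z %.1f mm F(x,y,z row) %.1f %.1f %.1f rot %s w %.2f"%(s["time_s"],1e3*d@XD,1e3*d@YD-11,1e3*s["tool_pos"][2]-8,s["wrist_force"][:2]@XD,s["wrist_force"][:2]@YD,s["wrist_force"][2],np.round(s["tcp_rot"],3),s["gripper_width"])
E
cat > st.py <<'E'
from cell import ctrl
from h import *
print(row(ctrl.read_state()))
E
python3 st.py
```

```text
time_s: 2.1
tool_pos: [0.4168, 0.0064, 0.1205]
tcp_rot: [3.141, -0.001, 0.21]
wrist_force: [0.2, -0.6, -0.3]
gripper_width: -0.002
time_s: 2.72
tool_pos: [0.4162, 0.0049, 0.1206]
tcp_rot: [3.142, -0.0, 0.532]
wrist_force: [0.9, 0.7, -0.1]
gripper_width: 0.001
t 2.73 rowx -0.5 lead_y 123.3 tip_z 112.6 mm F(x,y,z row) 1.1 0.1 -0.1 rot [ 3.142 -0.     0.532] w 0.00
```

```bash
python3 -m creep '{"translation":[[0,0,-0.47],[0,0,-0.47],[0,0,-0.47],[0,0,0],[0,0,0]],"delta_rot":[[0,0,0],[0,0,0],[0,0,0],[0,0,0],[0,0,0]],"grip":[0,0,0,0,0]}'
python3 st.py; python3 - <<'E'
from cell import ctrl
from h import *
p=ctrl.camera("side");q=ctrl.camera("top")
P=[np.r_[C+(.1233+a)*YD+b*XD,.028] for a in(0,.022) for b in(-.0145,.0145)]
a=cv2.resize(p["pixels"][215:325,200:350,::-1],None,fx=5,fy=5);b=cv2.resize(q["pixels"][240:370,240:420,::-1],None,fx=3.5,fy=3.5)
for u,v in proj(p,P): cv2.circle(a,(int((u-200)*5),int((v-215)*5)),2,(0,0,255),-1)
for u,v in proj(q,P): cv2.circle(b,(int((u-240)*3.5),int((v-240)*3.5)),2,(0,0,255),-1)
a=cv2.resize(a,(620,455));b=cv2.resize(b,(620,448));cv2.imwrite("pics/pre.png",cv2.resize(np.vstack([a,b]),None,fx=.65,fy=.65))
E
```

```text
time_s: 3.35
tool_pos: [0.4168, 0.0048, 0.0371]
tcp_rot: [3.141, -0.001, 0.533]
wrist_force: [0.4, 0.1, -0.2]
gripper_width: -0.0
t 3.35 rowx 0.0 lead_y 122.9 tip_z 29.1 mm F(x,y,z row) 0.4 -0.1 -0.2 rot [ 3.141e+00 -1.000e-03  5.330e-01] w -0.00
```

View pics/pre.png

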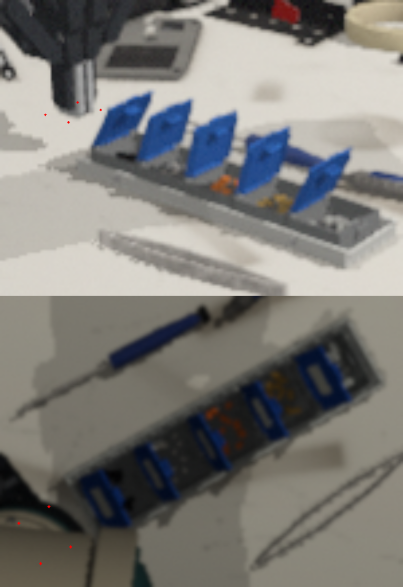

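```bash
python3 -m creep '{"translation":[[0.0933,-0.1578,-0.01],[0.0933,-0.1578,-0.01],[0.0933,-0.1578,-0.01]],"delta_rot":[[0,0,0],[0,0,0],[0,0,0]],"grip":[0,0,0]}'; python3 st.py
python3 -m creep '{"translation":[[0.0933,-0.1578,0],[0.0933,-0.1578,0],[0,0,0],[0,0,0]],"delta_rot":[[0,0,0],[0,0,0],[0,0,0],[0,0,0]],"grip":[0,0,0,0]}'; python3 st.py;python3 st.py
```

```text
time_s: 3.82
tool_pos: [0.4335, -0.0244, 0.0342]
tcp_rot: [3.142, -0.0, 0.533]
wrist_force: [-0.4, -0.7, -1.3]
gripper_width: 0.004
t 3.83 rowx -0.5 lead_y 89.4 tip_z 26.2 mm F(x,y,z row) -0.8 -0.4 -1.3 rot [ 3.142 -0.     0.533] w 0.00
time_s: 4.32
tool_pos: [0.444, -0.0424, 0.034]
tcp_rot: [-3.141, 0.0, 0.534]
wrist_force: [0.1, 0.7, -0.0]
gripper_width: -0.001
t 4.33 rowx -0.6 lead_y 68.5 tip_z 26.0 mm F(x,y,z row) 0.5 0.5 -0.0 rot [-3.141  0.     0.534] w -0.00
t 4.33 rowx -0.6 lead_y 68.5 tip_z 26.0 mm F(x,y,z row) 0.5 0.5 -0.0 rot [-3.141  0.     0.534] w -0.00
```

```bash
python3 -m creep '{"translation":[[0.013,-0.022,-0.03],[0,0,-0.03],[0,0,-0.015]],"delta_rot":[[0,0,0],[0,0,0],[0,0,0]],"grip":[0,0,0]}'; python3 st.py
python3 -m creep '{"translation":[[0,0,-0.012],[0,0,0]],"delta_rot":[[0,0,0],[0,0,0]],"grip":[0,0]}'; python3 st.py
```

```text
time_s: 4.7
tool_pos: [0.4448, -0.0437, 0.0294]
tcp_rot: [-3.141, 0.0, 0.534]
wrist_force: [-0.6, -0.5, 1.3]
gripper_width: 0.001
t 4.70 rowx -0.6 lead_y 67.0 tip_z 21.4 mm F(x,y,z row) -0.8 -0.1 1.3 rot [-3.141  0.     0.534] w 0.00
time_s: 4.95
tool_pos: [0.4449, -0.0437, 0.0288]
tcp_rot: [-3.141, 0.0, 0.534]
wrist_force: [0.6, 1.2, 0.8]
gripper_width: 0.004
t 4.95 rowx -0.6 lead_y 66.9 tip_z 20.8 mm F(x,y,z row) 1.1 0.7 0.8 rot [-3.141  0.     0.534] w 0.00
```

```bash
python3 -m creep '{"translation":[[0,0,-0.015],[0,0,0]],"delta_rot":[[0,0,0],[0,0,0]],"grip":[0,0]}'; python3 st.py; python3 - <<'E'
from cell import ctrl
from h import *
p=ctrl.camera("side")
cv2.imwrite("pics/b1.png",cv2.resize(p["pixels"][215:325,200:350,::-1],None,fx=5,fy=5,interpolation=cv2.INTER_CUBIC))
E
```

```text
time_s: 5.2
tool_pos: [0.4451, -0.0438, 0.0282]
tcp_rot: [3.141, -0.0, 0.534]
wrist_force: [-1.3, -0.6, 2.2]
gripper_width: -0.0
t 5.20 rowx -0.4 lead_y 66.7 tip_z 20.2 mm F(x,y,z row) -1.4 0.1 2.2 rot [ 3.141 -0.     0.534] w -0.00
```

View pics/b1.png

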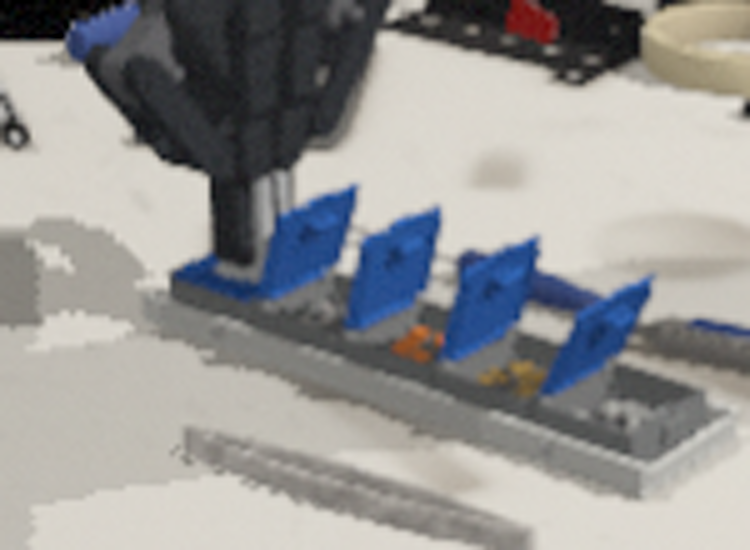

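```bash
python3 -m creep '{"translation":[[0,0,0.07],[0.0848,-0.1435,0],[0.0848,-0.1435,0],[0.0848,-0.1435,0],[0.0848,-0.1435,0],[0,0,0],[0,0,-0.035],[0,0,-0.02],[0,0,-0.015],[0,0,0]],"delta_rot":[[0,0,0],[0,0,0],[0,0,0],[0,0,0],[0,0,0],[0,0,0],[0,0,0],[0,0,0],[0,0,0],[0,0,0]],"grip":[0,0,0,0,0,0,0,0,0,0]}'; python3 st.py
```

```text
time_s: 6.5
tool_pos: [0.4652, -0.078, 0.0282]
tcp_rot: [-3.141, 0.0, 0.534]
wrist_force: [-2.8, 1.2, 4.0]
gripper_width: -0.002
t 6.50 rowx -0.5 lead_y 27.0 tip_z 20.2 mm F(x,y,z row) -1.8 2.5 4.0 rot [-3.141  0.     0.534] w -0.00
```

```bash
python3 -m creep '{"translation":[[0,0,0.07],[0.0848,-0.1435,0],[0.0848,-0.1435,0],[0.0848,-0.1435,0],[0.0848,-0.1435,0],[0,0,0],[0,0,-0.035],[0,0,-0.02],[0,0,-0.015],[0,0,0]],"delta_rot":[[0,0,0],[0,0,0],[0,0,0],[0,0,0],[0,0,0],[0,0,0],[0,0,0],[0,0,0],[0,0,0],[0,0,0]],"grip":[0,0,0,0,0,0,0,0,0,0]}'; python3 st.py;  python3 - <<'E'
from cell import ctrl
from h import *
p=ctrl.camera("side")
cv2.imwrite("pics/b3.png",cv2.resize(p["pixels"][215:325,200:350,::-1],None,fx=5,fy=5,interpolation=cv2.INTER_CUBIC))
E
```

```text
time_s: 7.75
tool_pos: [0.4856, -0.1124, 0.0282]
tcp_rot: [-3.141, -0.0, 0.534]
wrist_force: [-2.1, 0.8, 2.9]
gripper_width: -0.0
t 7.75 rowx -0.5 lead_y -13.0 tip_z 20.2 mm F(x,y,z row) -1.4 1.7 2.9 rot [-3.141 -0.     0.534] w -0.00
```

View pics/b3.png

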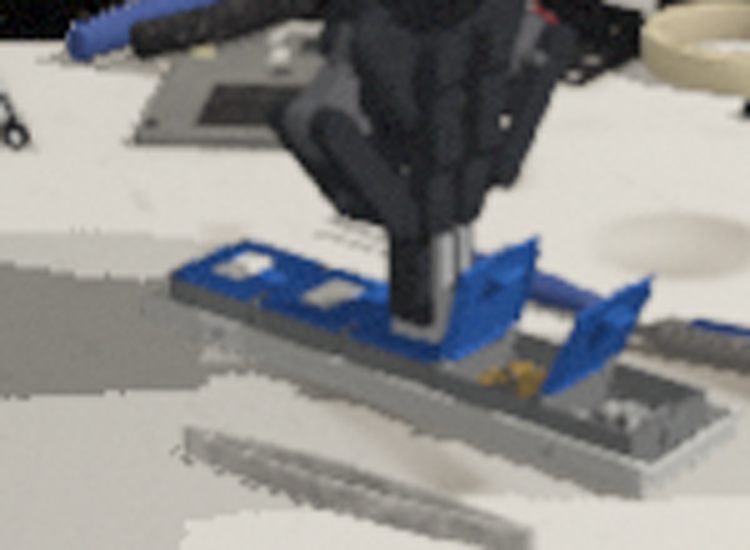

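Lids 1 and 2 (crop (245,265) and (335,292)) lie flat, and lid 3 is down under the fingertips. The row has not moved: its corner is still at crop (640,495).

```bash
python3 -m creep '{"translation":[[0,0,0.07],[0.0848,-0.1435,0],[0.0848,-0.1435,0],[0.0848,-0.1435,0],[0.0848,-0.1435,0],[0,0,0],[0,0,-0.035],[0,0,-0.02],[0,0,-0.015],[0,0,0]],"delta_rot":[[0,0,0],[0,0,0],[0,0,0],[0,0,0],[0,0,0],[0,0,0],[0,0,0],[0,0,0],[0,0,0],[0,0,0]],"grip":[0,0,0,0,0,0,0,0,0,0]}'; python3 st.py
python3 -m creep '{"translation":[[0,0,0.07],[0.0848,-0.1435,0],[0.0848,-0.1435,0],[0.0848,-0.1435,0],[0.0848,-0.1435,0],[0,0,0],[0,0,-0.035],[0,0,-0.02],[0,0,-0.015],[0,0,0]],"delta_rot":[[0,0,0],[0,0,0],[0,0,0],[0,0,0],[0,0,0],[0,0,0],[0,0,0],[0,0,0],[0,0,0],[0,0,0]],"grip":[0,0,0,0,0,0,0,0,0,0]}'; python3 st.py
python3 -m creep '{"translation":[[0,0,0.3],[0,0,0.8],[0,0,0.8],[0,0,0.8],[-0.6,-0.6,0],[-0.6,-0.6,0],[-0.6,-0.6,0],[-0.2,-0.6,0],[0,0,0]],"delta_rot":[[0,0,0],[0,0,0],[0,0,0],[0,0,0],[0,0,0],[0,0,0],[0,0,0],[0,0,0],[0,0,0]],"grip":[0,0,0,0,0,0,0,0,0]}'
python3 - <<'E'
from cell import ctrl
from h import *
p=ctrl.camera("side");q=ctrl.camera("top")
a=cv2.resize(p["pixels"][235:325,220:370,::-1],(750,450),interpolation=cv2.INTER_CUBIC)
d=np.load("pics/side1.npy",allow_pickle=True).item();
P=[np.r_[C+y*YD+x*XD,.0202] for x in(-.02,.02) for k in range(5) for y in [.08-.04*k-.018]]
for u,v in proj(p,P): cv2.circle(a,(int((u-220)*5),int((v-235)*5)),1,(0,0,255),-1)
cv2.imwrite("pics/end_side.png",a)
b=cv2.resize(q["pixels"][230:370,240:440,::-1],(800,560),interpolation=cv2.INTER_CUBIC)
for u,v in proj(q,P): cv2.circle(b,(int((u-240)*4),int((v-230)*4)),1,(0,0,255),-1)
cv2.imwrite("pics/end_top.png",b)
for n,c in(("side",p),("top",q)):
    for k in("tweezers","driver_blue","syringe","box_row"): print(n,k,[(np.round(r["position"]),ray(c,r["position"],0).round(3)) for r in ctrl.spot_point(k,c)][:1])
E
```

```text
time_s: 9.05
tool_pos: [0.5059, -0.1469, 0.0282]
tcp_rot: [-3.141, -0.0, 0.534]
wrist_force: [-1.6, 1.9, 2.6]
gripper_width: -0.001
t 9.05 rowx -0.5 lead_y -53.0 tip_z 20.2 mm F(x,y,z row) -0.4 2.4 2.6 rot [-3.141 -0.     0.534] w -0.00
time_s: 10.3
tool_pos: [0.5263, -0.1813, 0.0282]
tcp_rot: [-3.141, -0.0, 0.534]
wrist_force: [-1.5, 1.1, 2.9]
gripper_width: 0.002
t 10.30 rowx -0.5 lead_y -93.0 tip_z 20.2 mm F(x,y,z row) -0.8 1.7 2.9 rot [-3.141 -0.     0.534] w 0.00
time_s: 11.42
tool_pos: [0.4053, -0.3274, 0.1911]
tcp_rot: [3.14, -0.0, 0.53]
wrist_force: [-0.2, 1.1, -0.1]
gripper_width: 0.0
side tweezers [(array([270., 315.]), array([ 0.438, -0.18 ,  0.   ]))]
side driver_blue [(array([292., 272.]), array([ 0.524, -0.038,  0.   ]))]
side syringe []
side box_row [(array([285., 290.]), array([ 0.487, -0.109,  0.   ]))]
top tweezers [(array([385., 332.]), array([ 0.44 , -0.176,  0.   ]))]
top driver_blue [(array([289., 269.]), array([ 0.528, -0.031,  0.   ]))]
top syringe [(array([363., 231.]), array([ 0.588, -0.141,  0.   ]))]
top box_row [(array([342., 300.]), array([ 0.485, -0.111,  0.   ]))]
```

View pics/end_side.png

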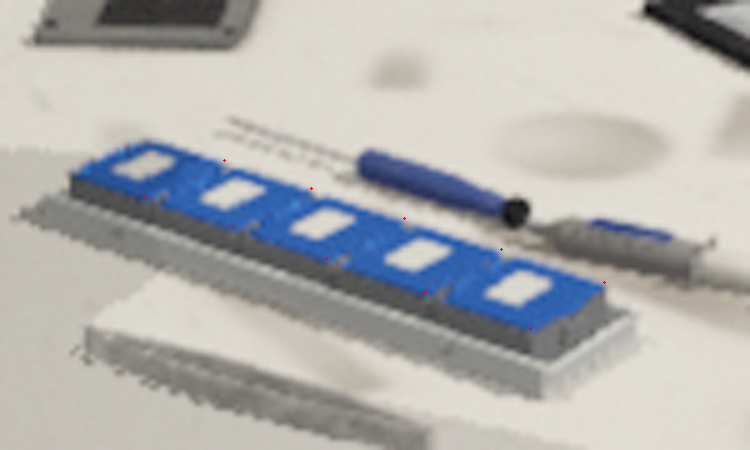

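View pics/end_top.png

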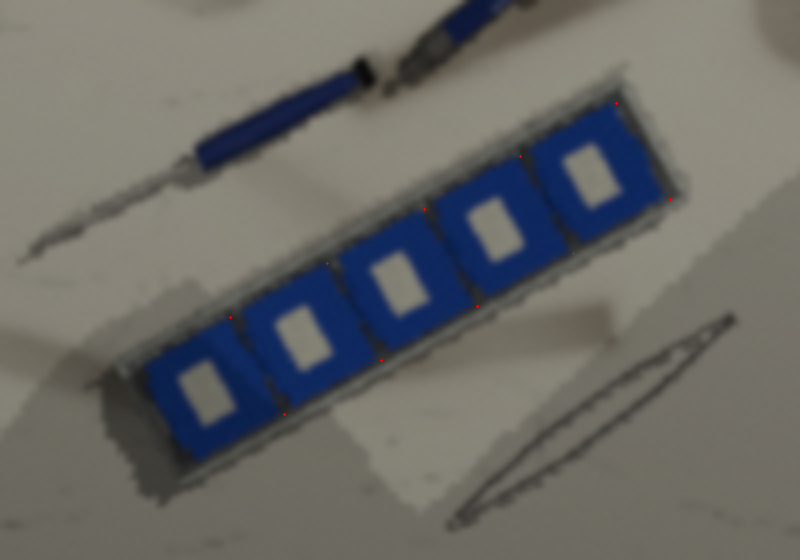

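All five lids lie flat in both views. The row's corners (top crop (122,360) and (685,195)) and the three tools are where they were at the start.

```bash
python3 -c "
from cell import ctrl
print(ctrl.job_done())"
```

```text
the job is handed in; nothing more can be done
None
```

All five lids are shut, and the job was handed in at about 11.5 s. I started at box 1, the end where a hinge comes first, and ran the closed fingertips along the row to box 5. I folded each lid down from its hinge side and pressed it lightly near its free edge before going on to the next.

- **Lids:** at each lid the fingertips got down to 20.2 mm, the shut height, with about 2 to 4 N downward and under 3 N sideways. In the final side and top pictures all five lids lie flat.
- **Row:** its corners show in the same place as at the start, to within a pixel or two.
- **Tools:** the tweezers, screwdriver and syringe look unmoved in the pictures. The detected positions differ by a few mm, up to 8 mm for the screwdriver in the side view. I put that down to detector noise, since the screwdriver was within 1 mm in the top view.
- **Checks that failed:** the detector missed the syringe in the last side view. The clicks themselves I could not sense; I judged them from the fingertip height and the flat lids.

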